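Guarded bench press: lock, then hold the press lever down

ROBOT

A 6-joint arm with a two-finger parallel gripper is mounted at the origin on a cart in front of the work surface, level with it; the furniture and walls round the work are solid. World frame = base frame: x ahead of the robot, y to its left, z up, the work surface at z = 0. Lengths are in mm, angles in rad, forces in N, time in s.
With the tool pointing down it reaches from about 350 to 775 mm from the base axis. Payload 7.3 kg.
Tool frame: the origin (TCP) lies midway between the tips of the shut fingers; the grasp point (between the pads) lies 19 mm behind it; z points along the fingers, y is the line along which they close (so a half turn about z gives the same grasp; the last joint's range is limited). The gripper opens to 92 mm and grips with 3 to 60 N. Pads are 19 mm wide; open, the fingers measure 130 mm over their backs; the gripper's body (75 mm by 190 mm) begins 47 mm behind the grasp point.
Start: joints at [-1.471, 0.342, 1.524, -0, 1.275, -0.146], TCP at [127.771, -509.234, 226.741] pointing down, gripper open.
Joint ranges: [-2.53, 2.53], [-0.77, 2.02], [0.04, 2.7], [-1, 4.14], [0.28, 2.66], [-3.11, 3.11]. Speed limits (rad/s): [2.57, 2.57, 3.14, 3.14, 3.14, 3.14].

INTERFACE

Orientations are given as [roll, pitch, yaw] about the fixed x, y, z axes, in that order (R = Rz(yaw) Ry(pitch) Rx(roll)).
In Python, from plant import monitor, optics, workorder gives the robot as it stands. The module is installed in compiled form; this text tells all that it offers.
- The arm moves only by the tool servo_tool, never from a script. Its arguments are lists of equal length, an entry for each row: "linear": the shift along the tool's x, y, z as a fraction of full scale, a list of three; "spin": the turn about the tool's z as a fraction of full scale. In form: {"linear": [[dx, dy, dz], ...], "spin": [spin, ...]}. A call has exactly 8 rows; each row shifts and turns the commanded pose from where the row before left it, along the tool's axes as they then stand; what a row does not reach is not made up. Full scale, the value 1, is 200 mm for a shift and 90 degrees for a turn. A row lasts 1/8 s, in which the tool goes at most 62.5 mm and 10.7 degrees, less where a joint would pass 70% of its speed; a pose out of reach is approached as far as the arm can. A call with a number of a shift or a turn outside -1 to 1 is refused whole. A call with a gripper value outside its range is refused whole. "hand" is the opening, from -1 (shut) to 1 (fully open), set as the call begins (left out, the last holds). The fingers move at their own pace and stop on an object; the grip force is fixed at half the most. Time passes only in rows, so rows that do not move let the fingers close, or fill a call up. It gives the time, the measured TCP pose, the force, the opening and the grip force at its end, in the units of the state.
- monitor.get_obs(): the state, without advancing time (a new reading comes with each control period).
- optics.capture(name): name is "scene" or "top"; returns a dict with "frame" (400x640x3 uint8, blue, green, red), "K" (3x3 intrinsics, pixels), "world_to_cam" (4x4, takes a point from world to camera coordinates). Camera axes: x right, y down, z forward; pixel columns grow to the right and rows downward; lengths in mm; the calibration is good to about 2 mm. A picture is of the moment at which its call begins. There is no depth.
- workorder.close_job(): hands the job in; it is judged then, once.
The state is a dict: "time": time; "joint_positions": joint angles; "dq": joint speeds; "tau": joint torques, N m; "tool_pos": TCP position; "tcp_rot": TCP orientation; "contact_force": force on the tool from outside, world axes, zero at the start; "moment": the same for the moment, N m; "grip_width": finger opening in mm; "finger_force": force on a finger pad.
Only numpy, scipy, OpenCV 4.12 (cv2) and the standard library are available. Lean on these libraries where they do the work, as an engineer would, in place of code of your own. Each camera call takes 0.05 s, during which the arm holds its last target. There are 200 camera calls.

TASK

Reach down through the windows in the top of the press guard with closed fingers, never touching the guard itself: first push the flat-paddle lever right down to its stop (it stays down and locks the fixture), and only then press the ball-ended lever right down to its stop and keep it held down. It springs back when let go, so finish while still holding it down with the fingertips. Grasp nothing, and leave the loose things on the bench where they are.

Things in the scene. Friction and masses are not known exactly. Their poses are not given: they have to be found in the camera images.
- guard: Grey sheet-metal guard fixed on the bench, 180 mm deep (x), 310 mm wide (y), barred grille in front (-x). Origin on the bench top (z = 0), below the midpoint between its two windows; x points to its rear, y to its left; turned by up to 0.3 rad. Its 5 mm top sheet slopes 0.175 rad, front edge lower, highest point 136 mm above the bench. Must not be touched.
- window_bar (a point): Middle of the bar between the guard's two windows, on the top sheet's upper face, 118 mm above the bench. Each window is 90 mm (x) by 96 mm (y), centred 65 mm to the left or right (guard's y) of this point; the bar is 34 mm wide. The sheet's upper face is 110 mm above the bench at the windows' front edges and 126 mm at their rear edges.
- press_unit: The press mechanism inside the guard, fixed, with the ball-ended lever; it stands below either the left or the right window (it changes from run to run). Origin 10 mm above the bench, straight below the window's centre; axes as the guard's. A black rubber foot (52 mm wide, 36 mm high) sits in it under the lever.
- lock_unit: The lock mechanism inside the guard, fixed, with the flat-paddle lever; it stands below the other window. Origin 10 mm above the bench, straight below the window's centre; axes as the guard's. A steel block sits in it under the lever.
- ball_top (a point): Top of the 22 mm steel ball at the end of the ball lever, below the centre of its window, 107 mm above the bench when up and 83 mm when at the bottom stop (it also moves 3 mm to the front on the way).
- paddle_top (a point): Centre of the flat upper face of the paddle lever's steel paddle, 32 mm (x) by 44 mm (y) by 6 mm thick, below the centre of its window, 107 mm above the bench when up and 83 mm when at the bottom stop (it also moves 3 mm to the front on the way).
- ball_lever (a joint): Angle of the ball lever, rad: 0 up, 0.30 at its bottom stop. Hinge at the rear, 80 mm behind the ball; about 2 N to start and 6 N to hold at the bottom; it springs back up.
- paddle_lever (a joint): Angle of the paddle lever, rad: 0 up, 0.30 at its bottom stop. Hinge at the rear, 80 mm behind the paddle; moves against 3 N of friction and stays where it is left. Starts between 0 and 0.06.
- spare_foot: Loose bystander: black rubber foot, 52 mm wide, 36 mm high, on the bench to the left of the guard; origin at its underside.
- grease_tin: Loose bystander: round tin, 69 mm across, 44 mm high, on the bench to the right of the guard; origin at its underside.
- spanner: Loose bystander: steel spanner, 154 mm long, 6 mm thick, flat on the bench in front of the guard; origin at its underside.

How it is judged:
By the outcome, as a careful person would: the job done as asked, in the order asked, and still so for the second after the job is handed in, while the arm keeps its last pose, push and grip.
It also fails if it takes over 40 s, if anything falls off the work surface, if the arm or the gripper's body presses on something with over 40 N, if the wrist force passes 120 N, or if a joint passes its speed limit or range.

## Working session

There is one attempt and no reset: what is moved stays moved. The work goes in short steps, Python scripts to look and compute and a tool call to move; the robot and the scene stay as the last step left them, time stands still between calls to the robot, and variables do not carry over. Pictures are saved under pics/ and viewed, at most 10 in all, crops included, and the job is handed in when it is done.

Besides the shell and the picture viewer there is one more tool, called after "Request:" as a command line: name --pt "numbers of a row" for each row, then --argument value for the rest. servo_tool: Moves the arm, as the interface text tells. Shift numbers are shares of 200 mm and turn numbers shares of 90 degrees, none past 1 either way. Its arguments: {"type":"object","properties":{"linear":{"type":"array","items":{"type":"array","items":{"type":"number","minimum":-1,"maximum":1}}},"spin":{"type":"array","items":{"type":"number","minimum":-1,"maximum":1}},"hand":{"type":"number"}},"required":["linear","spin"]}

```bash
mkdir -p pics; python3 - <<'E'
from plant import monitor, optics
import cv2,numpy as np
for n in("scene","top"):
    c=optics.capture(n); cv2.imwrite(f"pics/{n}0.png",c["frame"]); np.savez(n+"0.npz",**c)
    print(n,c["K"].tolist(),np.round(c["world_to_cam"],3).tolist())
o=monitor.get_obs();print(o)
E
```

```text
scene [[384.29156234243493, 0.0, 320.1372280633448], [0.0, 384.29156234243493, 201.17962593143636], [0.0, 0.0, 1.0]] [[-0.777, -0.629, -0.012, 472.009], [-0.47, 0.593, -0.654, 316.388], [0.418, -0.503, -0.757, 912.327], [0.0, 0.0, 0.0, 1.0]]
top [[458.50901248899993, 0.0, 308.0846351458453], [0.0, 458.50901248899993, 191.11952712984674], [0.0, 0.0, 1.0]] [[0.027, -0.999, -0.017, 40.704], [-0.992, -0.025, -0.122, 552.737], [0.122, 0.02, -0.992, 1085.856], [0.0, 0.0, 0.0, 1.0]]
{'time': 0.1, 'joint_positions': array([-1.47100518e+00,  3.42654858e-01,  1.52487417e+00, -2.46374348e-05,
        1.27541023e+00, -1.45999984e-01]), 'dq': array([-2.66050136e-03, -8.49040816e-04, -2.42784186e-03, -4.98986181e-05,
        3.73355219e-04,  1.89484951e-04]), 'tau': array([ 1.00365542e-03, -4.32003629e+01, -2.44695854e+01,  7.18398532e-02,
        5.25768392e-02, -4.71233557e-05]), 'tool_pos': array([ 127.72441953, -508.87005265,  226.13003991]), 'tcp_rot': array([-3.14025695e+00, -1.72596647e-04,  2.45798204e-01]), 'contact_force': array([-0.08640287, -0.73450743,  0.53740601]), 'moment': array([-0.00833264, -0.00399639,  0.0565128 ]), 'finger_force': 0.0, 'grip_width': 91.74392493047841}
```

View pics/scene0.png

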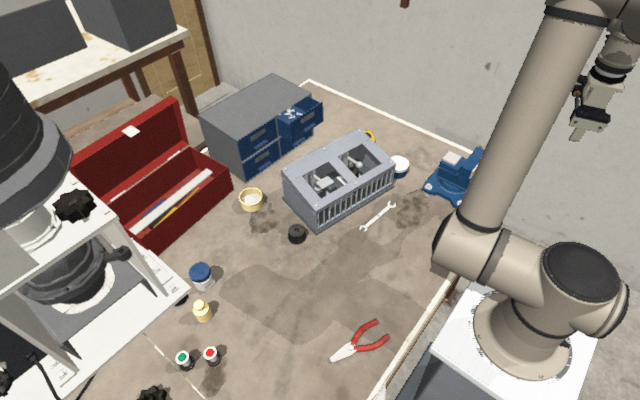

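View pics/top0.png

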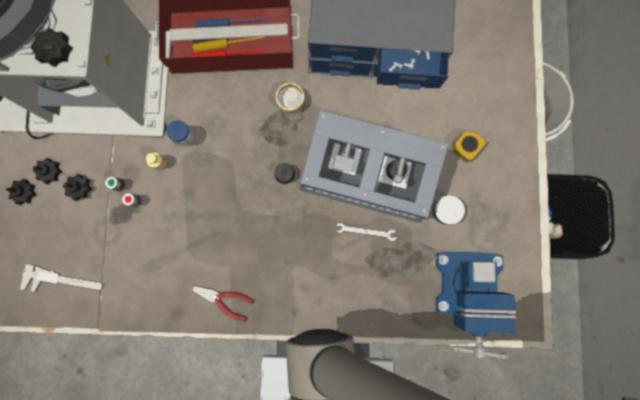

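The scene view shows the guard at about (340,180). In the top view it is at about (375,165), with windows near (347,158) and (399,172). The spanner is in front of it, the foot to its left and the tin to its right. Next I crop the top view and measure the windows.

```bash
python3 - <<'E'
import cv2,numpy as np
t=cv2.imread("pics/top0.png");s=cv2.imread("pics/scene0.png")
a=cv2.resize(t[105:225,295:455],None,fx=4.5,fy=4.5,interpolation=cv2.INTER_CUBIC)
b=cv2.resize(s[125:235,275:405],None,fx=5,fy=5,interpolation=cv2.INTER_CUBIC)
cv2.imwrite("pics/tc.png",a);cv2.imwrite("pics/sc.png",b)
g=cv2.cvtColor(t,cv2.COLOR_BGR2GRAY)
for p in[(310,170),(373,165),(347,120),(330,150),(365,150),(415,190),(385,160)]: print(p,t[p[1],p[0]])
E
```

```text
(310, 170) [165 159 155]
(373, 165) [168 162 157]
(347, 120) [160 154 150]
(330, 150) [62 62 60]
(365, 150) [87 85 82]
(415, 190) [94 92 89]
(385, 160) [200 204 201]
```

View pics/tc.png

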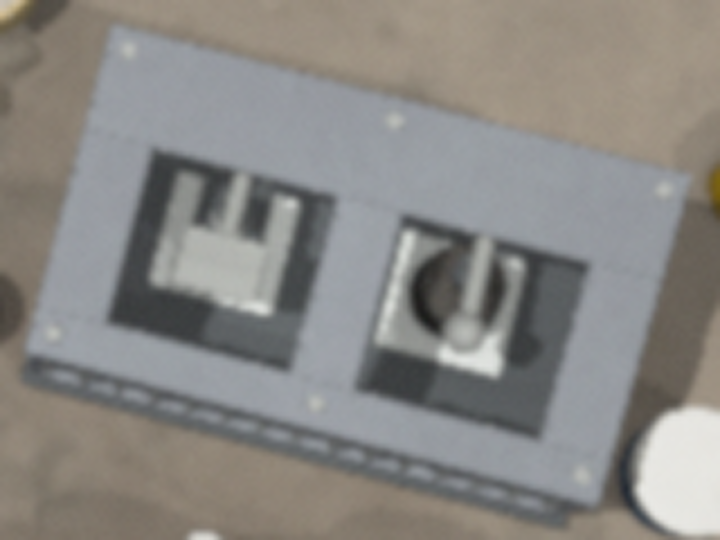

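View pics/sc.png

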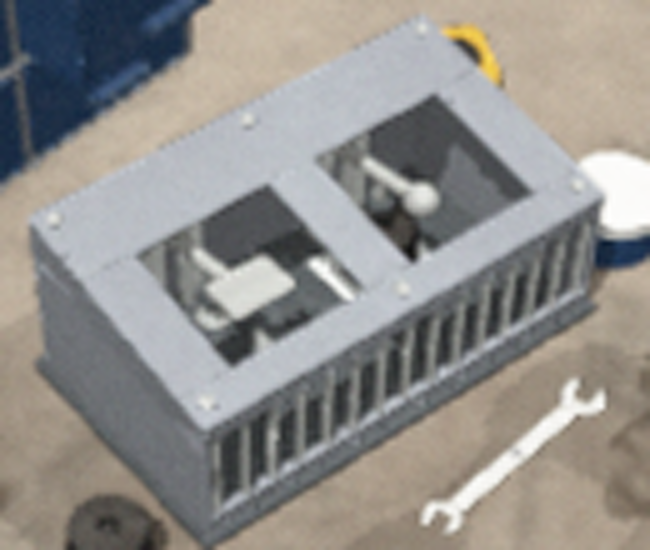

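The crops show the paddle lever under the left window, with the paddle at about crop (222,262). The ball lever is under the right window, with the ball at about (465,330). I cast rays through the window corners in both views.

```bash
cat > h.py <<'E'
import numpy as np
def cam(n): return np.load(n+"0.npz")
def ray(c,u,v,z):
    W=c["world_to_cam"];R=W[:3,:3];o=-R.T@W[:3,3];d=R.T@np.linalg.solve(c["K"],[u,v,1]);return o+d*(z-o[2])/d[2]
E
python3 - <<'E'
from h import *
import cv2
# order per window: rear-left, rear-right, front-right, front-left
T=np.array([[153,150],[335,195],[292,370],[110,322],[402,215],[588,265],[542,437],[358,388]])
S=np.array([[137,257],[268,185],[360,300],[222,367],[315,157],[437,95],[532,190],[412,262]])
z=[126,126,110,110]*2
M=np.array([[45,113],[45,17],[-45,17],[-45,-0+113],[45,-17],[45,-113],[-45,-113],[-45,-17]],float)
for n,P,f,o in(("top",T,4.5,(295,105)),("scene",S,5,(275,125))):
    c=cam(n);px=(P+.5)/f-.5+o
    X=np.array([ray(c,*p,h) for p,h in zip(px,z)])[:,:2]
    m=M-M.mean(0);Y=X-X.mean(0)
    th=np.arctan2((m[:,0]*Y[:,1]-m[:,1]*Y[:,0]).sum(),(m*Y).sum())
    R=np.array([[np.cos(th),-np.sin(th)],[np.sin(th),np.cos(th)]])
    print(n,"ctr",X.mean(0).round(1),"yaw",th.round(3),"res",np.abs(Y-m@R.T).max().round(1),"paddle",(X.mean(0)+R@[0,65]).round(1),"ball",(X.mean(0)+R@[0,-65]).round(1))
    px=lambda p:(np.array(p)+.5)/f-.5+o
    pb=dict(top=((222,262),(465,330)),scene=((250,288),(424,196)))[n]
    print(" paddle ray z104",ray(c,*px(pb[0]),104).round(1)," ball centre z96",ray(c,*px(pb[1]),96).round(1))
c=cam("top")
for n,u,v in(("vise",475,270),("visefront",490,325)):
    print(n,ray(c,u,v,0).round(),ray(c,u,v,100).round())
E
```

```text
top ctr [593.7 -89.5] yaw -0.236 res 1.8 paddle [608.9 -26.3] ball [ 578.6 -152.7]
 paddle ray z104 [610.6 -27.2 104. ]  ball centre z96 [ 579.7 -152.7   96. ]
scene ctr [594.4 -87.9] yaw -0.247 res 7.0 paddle [610.3 -24.8] ball [ 578.5 -150.9]
 paddle ray z104 [610.7 -26.6 104. ]  ball centre z96 [ 580.9 -157.9   96. ]
vise [ 371. -358.    0.] [ 375. -324.  100.]
visefront [ 241. -392.    0.] [ 256. -355.  100.]
```

Request:
servo_tool --pt "0 0 -0.1" --pt "0 0 -0.1" --pt "0 0 -0.1" --pt "0 0 0" --pt "0.1 -0.17 0" --pt "0.1 -0.17 0" --pt "0.1 -0.17 0" --pt "0 0 0" --spin '[0.103, 0.103, 0.103, 0, 0, 0, 0, 0]' --hand -1

```text
time: 1.1
tool_pos: [211.4, -422.4, 285.8]
tcp_rot: [-3.14, 0.001, -0.233]
contact_force: [0.4, -0.4, -0.1]
grip_width: 16.6
finger_force: 0.0
```

Request:
servo_tool --pt "0.104 -0.171 0" --pt "0.104 -0.171 0" --pt "0.104 -0.171 0" --pt "0.104 -0.171 0" --pt "0.104 -0.171 0" --pt "0.104 -0.171 0" --pt "0.104 -0.171 0" --pt "0.104 -0.171 0" --spin '[0, 0, 0, 0, 0, 0, 0, 0]'

```text
time: 2.1
tool_pos: [437.4, -198.0, 285.7]
tcp_rot: [3.141, 0.001, -0.238]
contact_force: [0.7, -1.0, -0.0]
grip_width: 0.5
finger_force: 0.0
```

Request:
servo_tool --pt "0.104 -0.171 0" --pt "0.104 -0.171 0" --pt "0.104 -0.171 0" --pt "0.104 -0.171 0" --pt "0.08 -0.12 0" --pt "0 0 0" --pt "0 0 0" --pt "0 0 0" --spin '[0, 0, 0, 0, 0, 0, 0, 0]'

```text
time: 3.1
tool_pos: [570.8, -66.5, 286.6]
tcp_rot: [3.141, 0.0, -0.24]
contact_force: [0.5, -0.4, 0.0]
grip_width: 0.3
finger_force: 0.0
```

Request:
servo_tool --pt "0.046 -0.081 0" --pt "0.046 -0.081 0" --pt "0.046 -0.081 0" --pt "0 0 0" --pt "0 0 0.12" --pt "0 0 0.12" --pt "0 0 0.12" --pt "0 0 0" --spin '[0, 0, 0, 0, 0, 0, 0, 0]'

```text
time: 4.1
tool_pos: [608.6, -24.7, 212.9]
tcp_rot: [3.141, 0.004, -0.24]
contact_force: [-0.7, -0.4, 0.2]
grip_width: 0.3
finger_force: 0.0
```

Request:
servo_tool --pt "0 0 0.1" --pt "0 0 0.1" --pt "0 0 0.1" --pt "0 0 0.1" --pt "0 0 0.05" --pt "0 0 0" --pt "0 0 0" --pt "0 0 0" --spin '[0, 0, 0, 0, 0, 0, 0, 0]'

```text
time: 5.1
tool_pos: [610.2, -24.8, 125.7]
tcp_rot: [-3.142, -0.002, -0.24]
contact_force: [0.3, 0.5, 0.4]
grip_width: 0.6
finger_force: 0.0
```

```bash
python3 - <<'E'
from plant import monitor, optics
import cv2,numpy as np
a=optics.capture("top")["frame"][90:240,285:465];b=optics.capture("scene")["frame"][110:235,275:405]
a=cv2.resize(a,(480,400));b=cv2.resize(b,(320,308));im=np.zeros((400,800,3),np.uint8);im[:,:480]=a;im[:308,480:]=b
cv2.imwrite("pics/m1.png",im);o=monitor.get_obs();print(o["tool_pos"],o["contact_force"])
E
```

```text
[609.97990134 -24.81107414 125.31608283] [ 0.29293359 -0.91615968 -0.28536836]
```

View pics/m1.png

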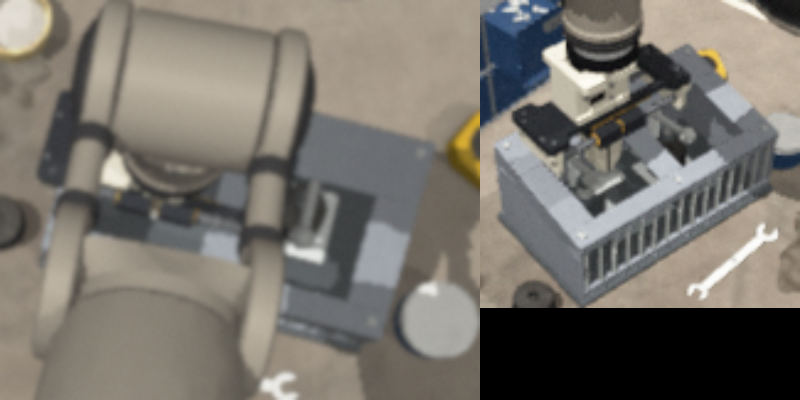

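The inset shows the closed fingers inside the left window, just over the paddle at about (600,170), with clearance all round. I go down gently from here.

Request:
servo_tool --pt "0 0 0.03" --pt "0 0 0.03" --pt "0 0 0.03" --pt "0 0 0.03" --pt "0 0 0.03" --pt "0 0 0.02" --pt "0 0 0" --pt "0 0 0" --spin '[0, 0, 0, 0, 0, 0, 0, 0]'

```text
time: 6.2
tool_pos: [610.2, -24.9, 90.6]
tcp_rot: [3.142, -0.001, -0.24]
contact_force: [0.2, -0.6, -0.1]
grip_width: 0.2
finger_force: 0.0
```

Request:
servo_tool --pt "0 0 0.01" --pt "0 0 0.01" --pt "0 0 0.005" --pt "0 0 0.005" --pt "0 0 0" --pt "0 0 0" --pt "0 0 0" --pt "0 0 0.005" --spin '[0, 0, 0, 0, 0, 0, 0, 0]'

```text
time: 7.2
tool_pos: [610.4, -24.9, 85.8]
tcp_rot: [-3.142, -0.003, -0.24]
contact_force: [-7.1, 0.7, 18.7]
grip_width: 0.4
finger_force: 9.8
```

Request:
servo_tool --pt "0 0 0.004" --pt "0 0 0" --pt "0 0 0" --pt "0 0 0" --pt "0 0 0" --pt "0 0 0" --pt "0 0 0" --pt "0 0 0" --spin '[0, 0, 0, 0, 0, 0, 0, 0]'

```text
time: 8.2
tool_pos: [610.5, -24.9, 85.8]
tcp_rot: [-3.142, -0.003, -0.239]
contact_force: [-7.2, -0.0, 19.1]
grip_width: 0.1
finger_force: 10.1
```

Request:
servo_tool --pt "0 0 -0.05" --pt "0 0 -0.1" --pt "0 0 -0.12" --pt "0 0 -0.12" --pt "0 0 -0.12" --pt "0 0 -0.1" --pt "0 0 0" --pt "0 0 0" --spin '[0, 0, 0, 0, 0, 0, 0, 0]'

```text
time: 9.2
tool_pos: [609.2, -24.7, 203.7]
tcp_rot: [3.141, 0.002, -0.24]
contact_force: [-0.2, 0.2, 0.0]
grip_width: 0.8
finger_force: 0.0
```

Request:
servo_tool --pt "0 0.11 0" --pt "0 0.11 0" --pt "0 0.11 0" --pt "0 0.11 0" --pt "0 0.11 0" --pt "0 0.11 0" --pt "0 0 0" --pt "0 0 0" --spin '[0, 0, 0, 0, 0, 0, 0, 0]'

```text
time: 10.2
tool_pos: [578.4, -152.8, 204.9]
tcp_rot: [-3.141, 0.0, -0.24]
contact_force: [0.4, 0.6, -0.2]
grip_width: 0.4
finger_force: 0.0
```

```bash
python3 - <<'E'
from plant import monitor, optics
import cv2,numpy as np
a=optics.capture("top")["frame"][90:240,285:465];b=optics.capture("scene")["frame"][110:235,275:405]
a=cv2.resize(a,(384,320));b=cv2.resize(b,(416,400));im=np.zeros((400,800,3),np.uint8);im[:320,:384]=a;im[:,384:]=b
cv2.imwrite("pics/m2.png",im)
E
```

```text
(no output)
```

View pics/m2.png

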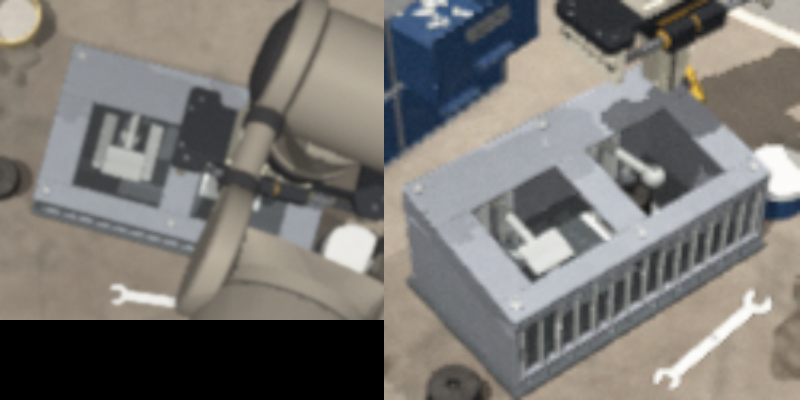

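The right view shows the paddle lower now, at about (550,252), and the ball still up at (650,172). I check the paddle height by casting a ray.

```bash
python3 - <<'E'
from h import *
for n,u,v in(("scene",(550-384)/3.2+275,252/3.2+110),("top",125/384*180+285,163/320*150+90)):
    for z in(107,95,83): print(n,z,ray(cam(n),u,v,z).round(1))
E
```

```text
scene 107 [588.1  -8.4 107. ]
scene 95 [594.9 -17.1  95. ]
scene 83 [601.8 -25.8  83. ]
top 107 [601.7 -26.4 107. ]
top 95 [603.9 -27.   95. ]
top 83 [606.  -27.7  83. ]
```

Request:
servo_tool --pt "0 0 0.1" --pt "0 0 0.1" --pt "0 0 0.1" --pt "0 0 0.08" --pt "0 0 0.03" --pt "0 0 0" --pt "0 0 0" --pt "0 0 0" --spin '[0, 0, 0, 0, 0, 0, 0, 0]'

```text
time: 11.3
tool_pos: [578.7, -153.1, 123.6]
tcp_rot: [3.141, -0.001, -0.24]
contact_force: [-0.4, 0.1, 0.1]
grip_width: 0.4
finger_force: 0.0
```

The two rays meet near z = 83, so the paddle is at its stop. Now I press the ball.

Request:
servo_tool --pt "0 0 0.03" --pt "0 0 0.03" --pt "0 0 0.03" --pt "0 0 0.03" --pt "0 0 0.03" --pt "0 0 0.02" --pt "0 0 0" --pt "0 0 0" --spin '[0, 0, 0, 0, 0, 0, 0, 0]'

```text
time: 12.3
tool_pos: [578.4, -153.0, 89.1]
tcp_rot: [3.141, -0.0, -0.24]
contact_force: [-3.6, 0.2, 5.1]
grip_width: 0.3
finger_force: 2.2
```

Request:
servo_tool --pt "0 0 0.01" --pt "0 0 0.01" --pt "0 0 0.005" --pt "0 0 0.005" --pt "0 0 0" --pt "0 0 0" --pt "0 0 0" --pt "0 0 0" --spin '[0, 0, 0, 0, 0, 0, 0, 0]'

```text
time: 13.3
tool_pos: [578.5, -153.0, 83.0]
tcp_rot: [3.141, -0.0, -0.24]
contact_force: [-4.5, 0.1, 5.2]
grip_width: 0.6
finger_force: 2.6
```

Request:
servo_tool --pt "0 0 0.01" --pt "0 0 0.005" --pt "0 0 0" --pt "0 0 0" --pt "0 0 0" --pt "0 0 0" --pt "0 0 0" --pt "0 0 0" --spin '[0, 0, 0, 0, 0, 0, 0, 0]'

```text
time: 14.3
tool_pos: [578.6, -153.1, 81.9]
tcp_rot: [3.141, -0.002, -0.239]
contact_force: [-7.5, 1.3, 18.0]
grip_width: 0.8
finger_force: 8.8
```

Request:
servo_tool --pt "0 0 0.004" --pt "0 0 0" --pt "0 0 0" --pt "0 0 0" --pt "0 0 0" --pt "0 0 0" --pt "0 0 0" --pt "0 0 0" --spin '[0, 0, 0, 0, 0, 0, 0, 0]'

```text
time: 15.3
tool_pos: [578.7, -153.1, 81.6]
tcp_rot: [3.141, -0.002, -0.239]
contact_force: [-8.5, 2.9, 21.5]
grip_width: 0.6
finger_force: 10.6
```

```bash
python3 - <<'E'
from plant import optics
import cv2
b=optics.capture("scene")["frame"][100:245,265:425]
cv2.imwrite("pics/m3.png",cv2.resize(b,None,fx=4,fy=4,interpolation=cv2.INTER_CUBIC))
E
```

```text
(no output)
```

View pics/m3.png

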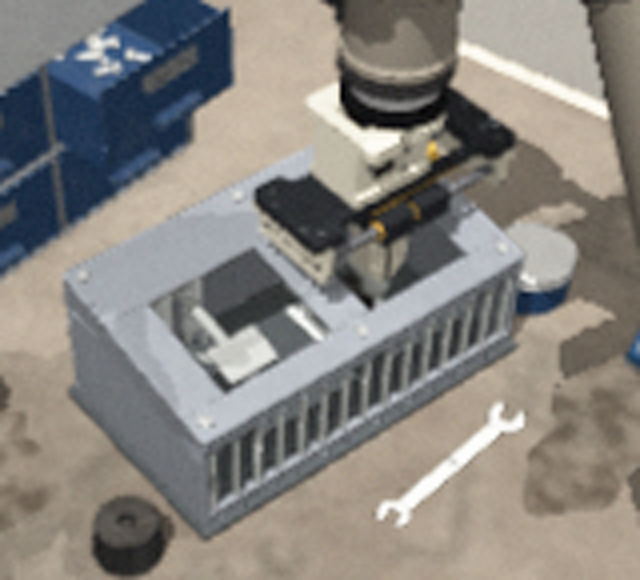

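The paddle is still down at (240,352). The fingers hold the ball down inside the right window at about (375,285), and the loose things have not moved. I hand in.

```bash
python3 -c "
from plant import workorder
print(workorder.close_job())"
```

```text
the job is handed in; nothing more can be done
None
```

I pushed the paddle lever to its stop first, then pressed the ball lever to its stop, and handed in at about 15 s still holding it with about 21 N; I saw no sign of contact with the guard, and the loose things stayed put.

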